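# Turn a coffee tasting row round onto the serving paddle

## Robot

A 6-joint arm with a two-finger parallel gripper is mounted at the origin on the work surface. World frame = base frame: x ahead of the robot, y to its left, z up, the work surface at z = 0. Lengths are in mm, angles in degrees, forces in N, time in s.
With the tool pointing down it reaches from about 300 to 850 mm from the base axis. Payload 4.2 kg.
Tool frame: the origin (TCP) lies midway between the tips of the shut fingers; the grasp point (between the pads) lies 19 mm behind it; z points along the fingers, y is the line along which they close (so a half turn about z gives the same grasp; the last joint's range is limited). The gripper opens to 91 mm and grips with 3 to 60 N. Pads are 32 mm wide; open, the fingers measure 118 mm over their backs; the gripper's body (76 mm by 178 mm) begins 60 mm behind the grasp point.
Start: joints at [68.125, 18.312, 89.639, -0, 72.044, -1.146], TCP at [203.529, 537.791, 213.976] pointing down, gripper open.
Joint ranges: [-177.97, 177.97], [-48.28, 115.42], [12.27, 149.76], [-77.06, 257.06], [2.81, 150.46], [-146.56, 146.56]. Speed limits (degrees/s): [147.25, 147.25, 180, 180, 180, 180].

## Interface

Orientations are given as [roll, pitch, yaw] about the fixed x, y, z axes, in that order (R = Rz(yaw) Ry(pitch) Rx(roll)).
In Python, from workcell import env gives the robot as it stands.
- The arm moves only by the shell command python3 -m jog 'ROWS' [FORCE]. ROWS is a JSON object of lists of equal length, an entry for each row: "jaw": the finger opening in mm, from 0 to 91.2; "slide": the shift along the tool's x, y, z in units of 30 mm (1.0 is 30 mm), a list of three; "spin": the turn about the tool's z in units of 8 degrees (1.0 is 8 degrees). In form: {"jaw": [jaw, ...], "slide": [[dx, dy, dz], ...], "spin": [spin, ...]}. A call has 1 to 10 rows; each row shifts and turns the commanded pose from where the row before left it, along the tool's axes as they then stand; what a row does not reach is not made up. A row lasts 1/10 s, in which the tool goes at most 50 mm and 8.59 degrees, less where a joint would pass 70% of its speed; a pose out of reach is approached as far as the arm can. A call is refused whole if a number of a shift passes 1 or a number of a turn 1, either way. A call with a gripper value outside its range is refused whole. The fingers move at their own pace and stop on an object; FORCE is the grip in N (left out, the last holds). Time passes only in rows, so rows that do not move let the fingers close. It gives the time, the measured TCP pose, the force, the opening and the grip force at its end, in the units of the state.
- env.state(): the state, without advancing time (a new reading comes with each control period).
- env.grab_frame(name): name is "scene" or "top" or "wrist"; returns the picture (480x640x3 uint8, red, green, blue); there is no depth.
- env.camera_model(name): a dict with "fx", "fy", "cx", "cy" (pixels), "camera_from_world" (4x4, takes a point from world to camera coordinates). Camera axes: x right, y up, looking along -z (the intrinsics and any distortion apply to the point x, -y, -z); pixel columns grow to the right and rows downward; lengths in mm; the calibration is good to about 2 mm. A picture is of the moment at which its call begins: read the wrist's pose just before it. camera_model takes no time and is no camera call; for the wrist camera it gives the pose at the moment of the call.
- env.job_done(): hands the job in; it is judged then, once.
The state is a dict: "time_s": time; "qpos": joint angles; "qvel": joint speeds; "effort": joint torques, N m; "ee_pos": TCP position; "ee_rot": TCP orientation; "force": force on the tool from outside, world axes, zero at the start; "torque": the same for the moment, N m; "gripper_width": finger opening in mm; "gripper_force": force on a finger pad.
Only numpy, scipy, OpenCV 4.12 (cv2) and the standard library are available. Lean on these libraries where they do the work, as an engineer would, in place of code of your own. Each camera call takes 0.05 s, during which the arm holds its last target. There are 200 camera calls.

## Task

Four sealed coffee bean containers stand in a row on cork pads on the aluminium prep board. The guests sit on the other side of the table, so move all four onto the wooden serving paddle in the reverse order: the container at the left end of the board (seen from the robot) goes to the right end of the paddle, the next one beside it, and so on, until the one from the right end stands at the left end. Each one stands upright in the middle of its own dark disc; keep them upright throughout, set them down gently, and leave the steel milk jug where it is.

Things in the scene. Friction and masses are not known exactly. Their poses are not given: they have to be found in the camera images.
- tin: squat round steel tin, 52 mm across, 52 mm high, its plain lid (top 12 mm) 54 mm across; about 0.2 kg. Origin: centre of its underside, z up. Can be gripped across the sides
- tube: slim kraft cardboard tube, 42 mm across, 76 mm high, its white paper cap (top 16 mm) 44 mm across; about 0.15 kg. Origin: centre of its underside, z up
- caddy: square dark steel caddy, 46 x 46 mm with sides square to its x and y axes, 52 mm high, with a round lid 36 mm across and 12 mm high on top (64 mm in all); about 0.2 kg. Origin: centre of its underside, z up
- jar: round amber glass jar, 52 mm across up to 42 mm high, then shouldered in to a neck 34 mm across at 56 mm, with a cork stopper 28 to 32 mm across up to 70 mm; about 0.22 kg. Origin: centre of its underside, z up
- pad_a: square cork pad, 70 x 70 x 4 mm, fixed on the aluminium prep board (pad top 14 mm above the table); at the start the round tin stands near its middle. Origin: centre of its underside. One of a row of four, 80 mm apart; its y axis runs along the row to the left end (seen from the robot), x away from the robot, z up
- pad_b: square cork pad, 70 x 70 x 4 mm, fixed on the aluminium prep board (pad top 14 mm above the table); at the start the cardboard tube stands near its middle. Origin: centre of its underside. One of a row of four, 80 mm apart; its y axis runs along the row to the left end (seen from the robot), x away from the robot, z up
- pad_c: square cork pad, 70 x 70 x 4 mm, fixed on the aluminium prep board (pad top 14 mm above the table); at the start the square caddy stands near its middle. Origin: centre of its underside. One of a row of four, 80 mm apart; its y axis runs along the row to the left end (seen from the robot), x away from the robot, z up
- pad_d: square cork pad, 70 x 70 x 4 mm, fixed on the aluminium prep board (pad top 14 mm above the table); at the start the glass jar stands near its middle. Origin: centre of its underside. One of a row of four, 80 mm apart; its y axis runs along the row to the left end (seen from the robot), x away from the robot, z up
- paddle: fixed wooden paddle, 94 (x) by 334 mm (y), top face 14 mm above its origin (centre of its underside, on the table). y runs along it to its left end (seen from the robot), x away from the robot, z up; 70 mm handle at the -y end. Four flush dark discs, 66 mm across, centred at x 0, y -120, -40, 40, 120 mm. Ribs 4 mm wide, 5 mm high across it at y -160, -80, 0, 80, 160 mm
- jug: bystander: steel milk jug with a handle, about 84 mm across and 115 mm high, standing loose on the table to the left of the work. Origin: centre of its underside, z up; its handle reaches 75 mm out along its y axis. To be left alone
Mind the look-alikes: they are no part of the job. What is shaped like the caddy but blue is not meant.

How it is judged (in metres and radians):
At the end, for the whole second after the job is handed in: The container from the n-th pad from the left stands in the n-th disc place from the right of the paddle, for all four: centre within 15 mm of the disc centre along and across the paddle, resting on its top face (within 4 mm), upright within 0.1 rad, released and at rest (((y of each of pad_b, pad_c, pad_d in the frame of pad_a below 0 m and y of tin in the frame of paddle between -0.135 and -0.105 m) or (y of pad_b in the frame of pad_a above 0 m and y of each of pad_c, pad_d in the frame of pad_a below 0 m and y of tin in the frame of paddle between -0.055 and -0.025 m) or (y of each of pad_b, pad_d in the frame of pad_a below 0 m and y of pad_c in the frame of pad_a above 0 m and y of tin in the frame of paddle between -0.055 and -0.025 m) or (y of each of pad_b, pad_c in the frame of pad_a below 0 m and y of pad_d in the frame of pad_a above 0 m and y of tin in the frame of paddle between -0.055 and -0.025 m) or (y of each of pad_b, pad_c in the frame of pad_a above 0 m and y of pad_d in the frame of pad_a below 0 m and y of tin in the frame of paddle between 0.025 and 0.055 m) or (y of each of pad_b, pad_d in the frame of pad_a above 0 m and y of pad_c in the frame of pad_a below 0 m and y of tin in the frame of paddle between 0.025 and 0.055 m) or (y of pad_b in the frame of pad_a below 0 m and y of each of pad_c, pad_d in the frame of pad_a above 0 m and y of tin in the frame of paddle between 0.025 and 0.055 m) or (y of each of pad_b, pad_c, pad_d in the frame of pad_a above 0 m and y of tin in the frame of paddle between 0.105 and 0.135 m)) and x of tin in the frame of paddle between -0.015 and 0.015 m and z of tin in the frame of paddle between 0.01 and 0.018 m and angle between each of tin, tube, caddy, jar's own z axis and vertical below 0.1 rad and linear speed of each of tin, tube, caddy, jar below 0.02 m/s and angular speed of each of tin, tube, caddy, jar below 0.2 rad/s and ((y of each of pad_a, pad_c, pad_d in the frame of pad_b below 0 m and y of tube in the frame of paddle between -0.135 and -0.105 m) or (y of pad_a in the frame of pad_b above 0 m and y of each of pad_c, pad_d in the frame of pad_b below 0 m and y of tube in the frame of paddle between -0.055 and -0.025 m) or (y of each of pad_a, pad_d in the frame of pad_b below 0 m and y of pad_c in the frame of pad_b above 0 m and y of tube in the frame of paddle between -0.055 and -0.025 m) or (y of each of pad_a, pad_c in the frame of pad_b below 0 m and y of pad_d in the frame of pad_b above 0 m and y of tube in the frame of paddle between -0.055 and -0.025 m) or (y of each of pad_a, pad_c in the frame of pad_b above 0 m and y of pad_d in the frame of pad_b below 0 m and y of tube in the frame of paddle between 0.025 and 0.055 m) or (y of each of pad_a, pad_d in the frame of pad_b above 0 m and y of pad_c in the frame of pad_b below 0 m and y of tube in the frame of paddle between 0.025 and 0.055 m) or (y of pad_a in the frame of pad_b below 0 m and y of each of pad_c, pad_d in the frame of pad_b above 0 m and y of tube in the frame of paddle between 0.025 and 0.055 m) or (y of each of pad_a, pad_c, pad_d in the frame of pad_b above 0 m and y of tube in the frame of paddle between 0.105 and 0.135 m)) and x of tube in the frame of paddle between -0.015 and 0.015 m and z of tube in the frame of paddle between 0.01 and 0.018 m and ((y of each of pad_a, pad_b, pad_d in the frame of pad_c below 0 m and y of caddy in the frame of paddle between -0.135 and -0.105 m) or (y of pad_a in the frame of pad_c above 0 m and y of each of pad_b, pad_d in the frame of pad_c below 0 m and y of caddy in the frame of paddle between -0.055 and -0.025 m) or (y of each of pad_a, pad_d in the frame of pad_c below 0 m and y of pad_b in the frame of pad_c above 0 m and y of caddy in the frame of paddle between -0.055 and -0.025 m) or (y of each of pad_a, pad_b in the frame of pad_c below 0 m and y of pad_d in the frame of pad_c above 0 m and y of caddy in the frame of paddle between -0.055 and -0.025 m) or (y of each of pad_a, pad_b in the frame of pad_c above 0 m and y of pad_d in the frame of pad_c below 0 m and y of caddy in the frame of paddle between 0.025 and 0.055 m) or (y of each of pad_a, pad_d in the frame of pad_c above 0 m and y of pad_b in the frame of pad_c below 0 m and y of caddy in the frame of paddle between 0.025 and 0.055 m) or (y of pad_a in the frame of pad_c below 0 m and y of each of pad_b, pad_d in the frame of pad_c above 0 m and y of caddy in the frame of paddle between 0.025 and 0.055 m) or (y of each of pad_a, pad_b, pad_d in the frame of pad_c above 0 m and y of caddy in the frame of paddle between 0.105 and 0.135 m)) and x of caddy in the frame of paddle between -0.015 and 0.015 m and z of caddy in the frame of paddle between 0.01 and 0.018 m and ((y of each of pad_a, pad_b, pad_c in the frame of pad_d below 0 m and y of jar in the frame of paddle between -0.135 and -0.105 m) or (y of pad_a in the frame of pad_d above 0 m and y of each of pad_b, pad_c in the frame of pad_d below 0 m and y of jar in the frame of paddle between -0.055 and -0.025 m) or (y of each of pad_a, pad_c in the frame of pad_d below 0 m and y of pad_b in the frame of pad_d above 0 m and y of jar in the frame of paddle between -0.055 and -0.025 m) or (y of each of pad_a, pad_b in the frame of pad_d below 0 m and y of pad_c in the frame of pad_d above 0 m and y of jar in the frame of paddle between -0.055 and -0.025 m) or (y of each of pad_a, pad_b in the frame of pad_d above 0 m and y of pad_c in the frame of pad_d below 0 m and y of jar in the frame of paddle between 0.025 and 0.055 m) or (y of each of pad_a, pad_c in the frame of pad_d above 0 m and y of pad_b in the frame of pad_d below 0 m and y of jar in the frame of paddle between 0.025 and 0.055 m) or (y of pad_a in the frame of pad_d below 0 m and y of each of pad_b, pad_c in the frame of pad_d above 0 m and y of jar in the frame of paddle between 0.025 and 0.055 m) or (y of each of pad_a, pad_b, pad_c in the frame of pad_d above 0 m and y of jar in the frame of paddle between 0.105 and 0.135 m)) and x of jar in the frame of paddle between -0.015 and 0.015 m and z of jar in the frame of paddle between 0.01 and 0.018 m); the robot touches nothing.
It fails at once if a container is tipped by more than 0.6 rad (angle between any of tin, tube, caddy, jar's own z axis and vertical above 0.6 rad).
It fails at once if a container is dropped or rammed onto the paddle (more than 40 N between them) (contact force between any of tin, tube, caddy, jar and paddle above 40 N).
It fails at once if a container is let go in the air, more than 20 mm above where it would stand ((height (world z) of tin above 0.034 m and contact force between the fingers and tin below 0.05 N) or (height (world z) of tube above 0.034 m and contact force between the fingers and tube below 0.05 N) or (height (world z) of caddy above 0.034 m and contact force between the fingers and caddy below 0.05 N) or (height (world z) of jar above 0.034 m and contact force between the fingers and jar below 0.05 N)).
It fails at once if the steel milk jug is moved by more than 30 mm or tipped by more than 0.4 rad (distance of jug from where it was at the start of the episode above 0.03 m or angle between jug's own z axis and vertical above 0.4 rad).
It also fails if it takes over 93 s, if anything falls off the work surface, if the arm or the gripper's body presses on something with over 40 N, if the wrist force passes 120 N, or if a joint passes its speed limit or range.

## Working session

There is one attempt and no reset: what is moved stays moved. The work goes in short steps, Python scripts to look and compute and a shell command to move; the robot and the scene stay as the last step left them, time stands still between calls to the robot, and variables do not carry over. Pictures are saved under pics/ and viewed, at most 14 in all, crops included, and the job is handed in when it is done.

```bash
mkdir -p pics; ls; python3 - <<'E'
from workcell import env
import cv2
for n in("scene","top"):
    cv2.imwrite(f"pics/{n}0.png",env.grab_frame(n)[:,:,::-1])
    print(n,env.camera_model(n))
s=env.state();print(s["time_s"],s["ee_pos"],s["ee_rot"],s["gripper_width"])
print(env.camera_model("wrist"))
E
```

```text
pics
scene {'fx': 489.9965128245954, 'fy': 489.9965128245954, 'cx': 314.14183663776043, 'cy': 243.33651228312968, 'camera_from_world': array([[-8.55699613e-01,  5.17311271e-01,  1.29314343e-02,
         4.44221703e+02],
       [-4.38745294e-01, -7.38538062e-01,  5.11921965e-01,
         3.11325299e+02],
       [ 2.74373359e-01,  4.32377821e-01,  8.58934619e-01,
        -1.10333844e+03],
       [ 0.00000000e+00,  0.00000000e+00,  0.00000000e+00,
         1.00000000e+00]])}
top {'fx': 518.6223336512583, 'fy': 518.6223336512583, 'cx': 322.64322900284037, 'cy': 241.04746442161354, 'camera_from_world': array([[-1.79616144e-03, -9.99929942e-01, -1.16998153e-02,
         1.25016747e+02],
       [ 9.93942733e-01, -3.07079558e-03,  1.09856335e-01,
        -5.75208634e+02],
       [-1.09884566e-01, -1.14316267e-02,  9.93878614e-01,
        -8.93717266e+02],
       [ 0.00000000e+00,  0.00000000e+00,  0.00000000e+00,
         1.00000000e+00]])}
0.1 [203.36277987 537.35805855 213.21414491] [-1.79909857e+02 -2.04344009e-03  1.59270027e+02] 91.23295235768286
{'fx': 338.9622610014116, 'fy': 338.9622610014116, 'cx': 322.95940654365705, 'cy': 245.1267627942815, 'camera_from_world': array([[ 3.53892721e-01,  9.35285646e-01, -8.37776723e-04,
        -5.74943455e+02],
       [-8.92967704e-01,  3.37613825e-01, -2.97700495e-01,
         3.43002025e+01],
       [-2.78152155e-01,  1.06102146e-01,  9.54658951e-01,
        -3.93354986e+02],
       [ 0.00000000e+00,  0.00000000e+00,  0.00000000e+00,
         1.00000000e+00]])}
```

View pics/top0.png

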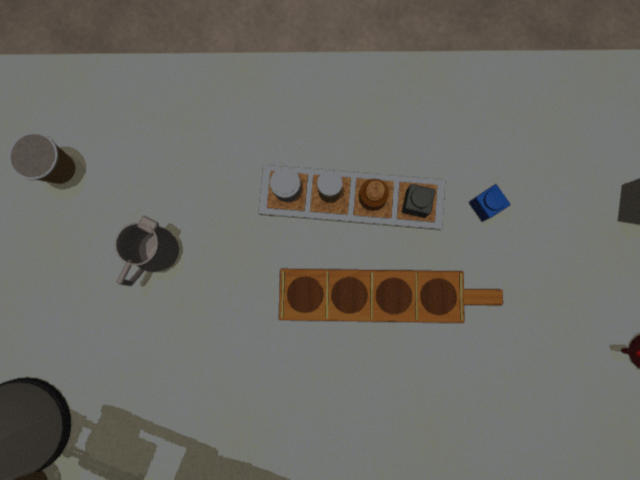

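View pics/scene0.png

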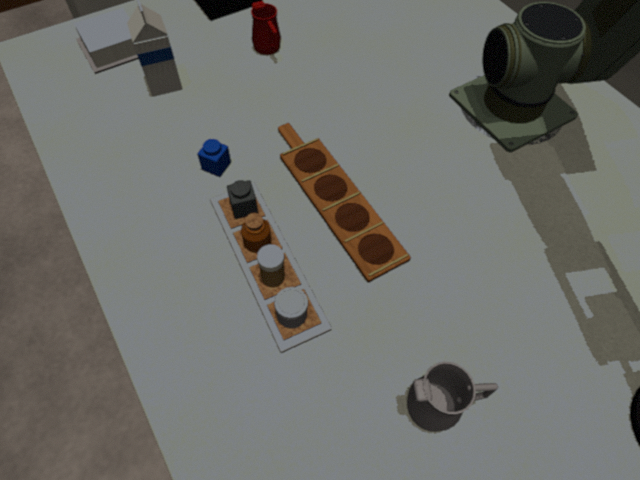

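The top view shows the row from the left: tin (286,183), tube (330,185), jar (374,192) and caddy (419,199). The paddle discs are at columns 305, 350, 394 and 438, near row 296. The jug is at (148,245), and the blue look-alike at (490,202) is not part of the job. Next I'll measure colours up close.

```bash
cat > h.py <<'E'
import numpy as np, cv2
def load(n): return cv2.imread(f"pics/{n}.png")
def ray(m,uv):
    T=m["camera_from_world"];R=T[:3,:3];c=-R.T@T[:3,3]
    d=R.T@np.array([(uv[0]-m["cx"])/m["fx"],-(uv[1]-m["cy"])/m["fy"],-1.]);return c,d/np.linalg.norm(d)
def plane(m,uv,z):
    c,d=ray(m,uv);return c+d*(z-c[2])/d[2]
def tri(rs):
    A=0;b=0
    for c,d in rs:
        P=np.eye(3)-np.outer(d,d);A=A+P;b=b+P@c
    p=np.linalg.solve(A,b);return p,max(np.linalg.norm((np.eye(3)-np.outer(d,d))@(p-c)) for c,d in rs)
def blobs(mask,amin):
    n,l,s,c=cv2.connectedComponentsWithStats(mask.astype(np.uint8))
    return [(i,s[i],c[i]) for i in range(1,n) if s[i,4]>=amin],l
E
python3 - <<'E'
from h import *
from workcell import env
T=load("top0");S=load("scene0")
a=cv2.resize(T[150:235,250:450],None,fx=4,fy=4,interpolation=cv2.INTER_CUBIC)
b=cv2.resize(S[170:350,205:335],None,fx=3.3,fy=3.3,interpolation=cv2.INTER_CUBIC)
cv2.imwrite("pics/c1.png",a);cv2.imwrite("pics/c2.png",b)
D={}
for n,I in(("top",T),("scene",S)):
    h=cv2.cvtColor(I,cv2.COLOR_BGR2HSV);m=(h[...,0]<14)&(h[...,1]>100)&(h[...,2]>25)&(h[...,2]<105)
    m=cv2.morphologyEx(m.astype(np.uint8),cv2.MORPH_OPEN,np.ones((3,3)))
    for i,s,c in blobs(m,250)[0]: print(n,s,c.round(1))
E
```

```text
top [288 276  35  36 940] [305.1 294.2]
top [332 277  36  36 951] [349.2 294.8]
top [376 278  36  36 941] [393.5 295.8]
top [421 279  36  37 961] [438.2 296.3]
scene [294 148  32  25 589] [309.4 159.7]
scene [314 174  34  27 700] [330.2 187.3]
scene [335 203  35  29 772] [351.8 216.5]
scene [357 233  37  32 858] [375.3 248.3]
```

View pics/c1.png

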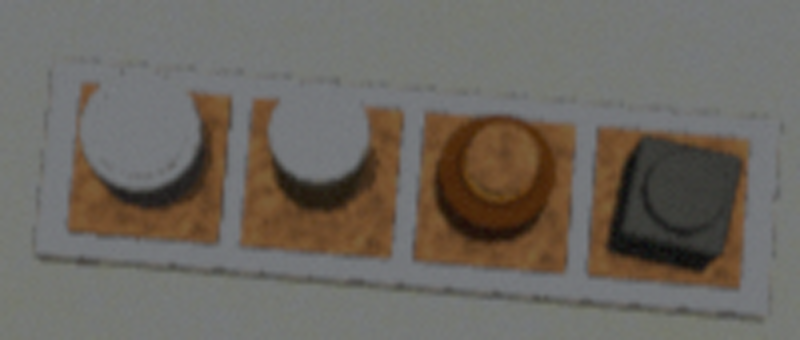

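View pics/c2.png

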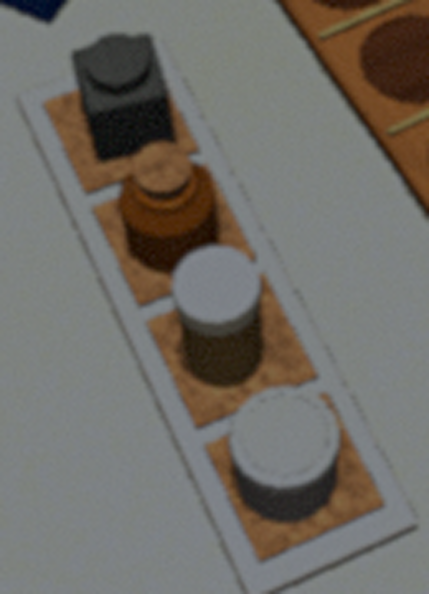

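The crops show the lid tops. In the top view: tin (285.3,183), tube (330,184.5), jar stopper (375,190), caddy lid (421,197.5). In the scene view: tin (291.7,302.4), tube (270.5,256.4), stopper (253.8,221.2), caddy lid (240.2,189.1).

```bash
python3 - <<'E'
from h import *
from workcell import env
t=env.camera_model("top");s=env.camera_model("scene")
P={"tin":((285.3,183),(291.7,302.4)),"tube":((330,184.5),(270.5,256.4)),"jar":((375,190),(253.8,221.2)),"caddy":((421,197.5),(240.2,189.1)),
"dL":((305.1,294.2),(375.3,248.3)),"d2":((349.2,294.8),(351.8,216.5)),"d3":((393.5,295.8),(330.2,187.3)),"dR":((438.2,296.3),(309.4,159.7))}
for k,(a,b) in P.items():
    p,e=tri([ray(t,a),ray(s,b)]);print(k,p.round(1),round(e,1),"14:",plane(t,a,14)[:2].round(1),plane(s,b,14)[:2].round(1))
print("blue",plane(t,(490,202),40).round(),"jug",plane(t,(140,245),115).round(), plane(t,(128,275),80).round())
E
```

```text
tin [675.9 188.7  58. ] 0.3 14: [685.6 192.6] [667.4 171. ]
tube [668.7 109.5  80.4] 1.3 14: [682.4 110.1] [655.4  73.6]
jar [659.5  32.3  77.3] 1.3 14: [671.7  27.3] [646.1  -8.8]
caddy [647.1 -47.2  69.6] 0.8 14: [657.4 -56.8] [634.2 -88.8]
dL [481.8 155.3  10.8] 0.7 14: [481.3 155.6] [483.7 156.1]
d2 [480.7  75.6  11.9] 0.8 14: [480.1  76.2] [482.2  76.1]
d3 [478.8  -4.3  11. ] 0.9 14: [478.1  -3.4] [480.7  -3.1]
dR [478.  -84.8  11.7] 1.2 14: [477.1 -83.5] [479.8 -84. ]
blue [ 644. -174.   40.] jug [561. 421. 115.] [514. 452.  80.]
```

```bash
python3 -m jog '{"jaw":[91,91,91,91,91,91,91,91,91,91],"slide":[[-0.85,-0.5,0],[-0.85,-0.5,0],[-0.85,-0.5,0],[-0.85,-0.5,0],[-0.85,-0.5,0],[-0.85,-0.5,0],[-0.85,-0.5,0],[-0.85,-0.5,0],[-0.85,-0.5,0],[-0.85,-0.5,0]],"spin":[0,0,0,0,0,0,0,0,0,0]}' 
python3 -m jog '{"jaw":[91,91,91,91,91,91,91,91,91,91],"slide":[[-0.85,-0.5,0],[-0.85,-0.5,0],[-0.85,-0.5,0],[-0.85,-0.5,0],[-0.85,-0.5,0],[-0.85,-0.5,0],[-0.85,-0.5,0],[-0.85,-0.5,0],[-0.85,-0.5,0],[0,0,0]],"spin":[0,0,0,0,0,0,0,0,0,0]}' 
python3 -m jog '{"jaw":[91,91,91,91,91,91,91,91,91,91],"slide":[[0,0,0],[0,0,0],[0,0,0],[0,0,0],[0,0,0],[0,0,0],[0,0,0],[0,0,0],[0,0,0],[0,0,0]],"spin":[1,1,1,1,1,1,1,1,0.6,0]}'
python3 - <<'E'
from workcell import env
import cv2,pickle
s=env.state();m=env.camera_model("wrist");cv2.imwrite("pics/w1.png",env.grab_frame("wrist")[:,:,::-1]);pickle.dump(m,open("w1.pkl","wb"))
print(s["ee_pos"],s["ee_rot"],s["time_s"],s["qpos"])
E
```

```text
time_s: 1.1
ee_pos: [389.3, 306.1, 213.6]
ee_rot: [-180.0, -0.0, 159.3]
force: [0.7, -1.0, -0.5]
gripper_width: 90.8
gripper_force: 0.0
time_s: 2.1
ee_pos: [557.5, 97.2, 213.2]
ee_rot: [-179.9, 0.0, 159.1]
force: [0.1, 0.4, -0.0]
gripper_width: 90.8
gripper_force: 0.0
time_s: 3.1
ee_pos: [555.1, 100.3, 213.6]
ee_rot: [-179.9, -0.0, 90.5]
force: [0.1, 0.0, 0.1]
gripper_width: 91.1
gripper_force: 0.0
[555.06800157 100.34301704 213.62469382] [-1.79936895e+02 -1.64801091e-02  9.05126319e+01] 3.1 [9.06354224e+00 1.73707177e+01 9.10715515e+01 2.70606420e-02
 7.16176856e+01 8.54235407e+00]
```

View pics/w1.png

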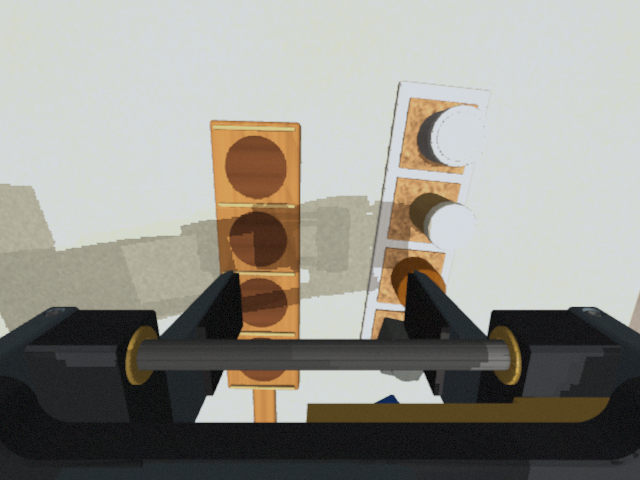

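The wrist view shows the discs at (256,167), (258,240) and lower. The tin lid is at (459,136), the tube cap at (450,226), and the jar and caddy are hidden behind the fingers. I'll go to a second place over the row.

```bash
python3 -m jog '{"jaw":[91,91,91,91,91,91,91,91,91,91],"slide":[[-0.9,0.4,0],[-0.9,0.4,0],[-0.9,0.4,0],[-0.9,0.4,0],[-0.9,0.4,0],[-0.9,0.4,0],[0,0,0],[0,0,0],[0,0,0],[0,0,0]],"spin":[0,0,0,0,0,0,0,0,0,0]}' 
python3 - <<'E'
from workcell import env
import cv2,pickle
s=env.state();m=env.camera_model("wrist");cv2.imwrite("pics/w2.png",env.grab_frame("wrist")[:,:,::-1]);pickle.dump(m,open("w2.pkl","wb"))
print(s["ee_pos"],s["ee_rot"],s["time_s"])
E
```

```text
time_s: 4.15
ee_pos: [628.7, -60.5, 214.1]
ee_rot: [-180.0, -0.0, 90.6]
force: [0.0, 0.1, -0.3]
gripper_width: 90.9
gripper_force: 0.0
[628.68742408 -60.50857498 214.0681087 ] [-1.79989248e+02 -2.53885683e-02  9.05639282e+01] 4.15
```

View pics/w2.png

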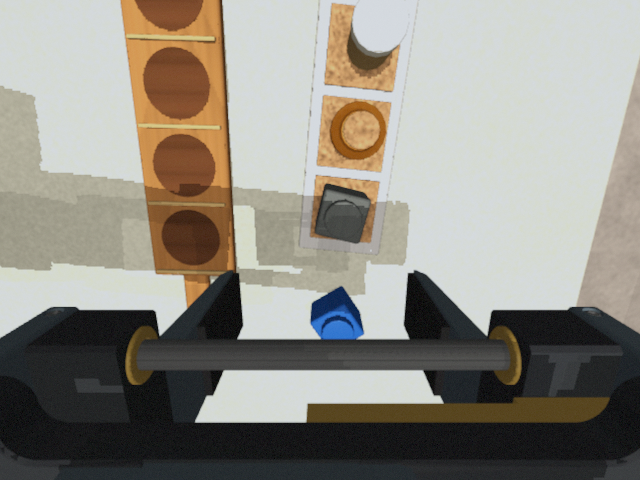

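```bash
python3 - <<'E'
from h import *
a=load("w1")[95:265,395:495];b=load("w2")[90:260,295:400]
for n,I,r in(("w1",a,(20,34)),("w2",b,(10,32))):
    g=cv2.cvtColor(cv2.resize(I,None,fx=3,fy=3,interpolation=cv2.INTER_CUBIC),cv2.COLOR_BGR2GRAY)
    g=cv2.createCLAHE(3,(2,2)).apply(g)
    c=cv2.HoughCircles(g,cv2.HOUGH_GRADIENT,1.5,60,param1=80,param2=40,minRadius=3*r[0],maxRadius=3*r[1])
    print(n,None if c is None else (c[0][:6]/3).round(1)+np.array([395,95,0] if n=="w1" else [295,90,0]))
    if n=="w1":ga=g
    else: gb=g
cv2.imwrite("pics/c3.png",cv2.resize(np.hstack([ga,gb]),None,fx=1.15,fy=1.15))
E
```

```text
w1 [[464.80000305 138.79999924  33.70000076]
 [454.79999924 231.19999695  27.10000038]
 [437.79999924 134.79999924  32.        ]
 [429.20000076 213.19999695  21.10000038]
 [427.20000076 187.19999695  31.5       ]
 [431.79999924 159.19999695  33.70000076]]
w2 [[355.79999924 128.79999924  30.60000038]
 [353.20000076 149.20000076  30.60000038]
 [334.79999924 207.19999695  31.70000076]
 [355.20000076 201.80000305  31.70000076]
 [347.20000076 226.80000305  26.20000076]
 [334.79999924 125.20000076  27.29999924]]
```

View pics/c3.png

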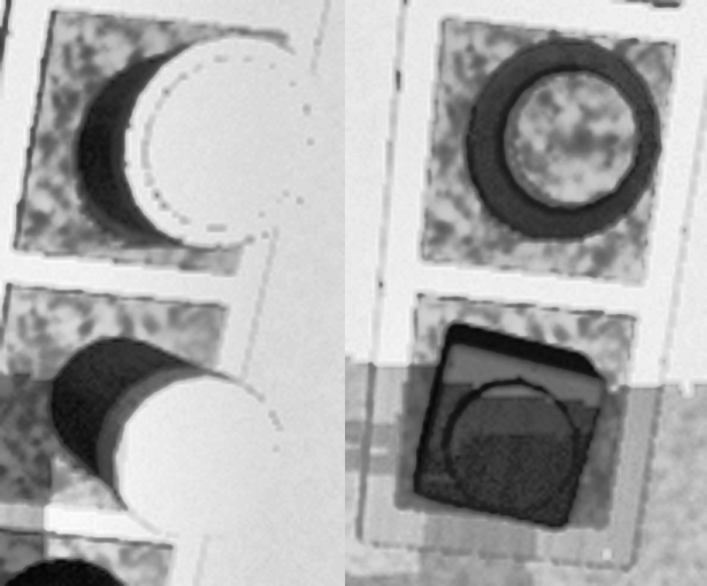

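The enlarged crops put the lid centres at: tin (462.0,135.9) and tube (453.0,228.3) in w1; stopper (360.2,130.3) and caddy lid (343.1,219.9) in w2. The caddy's top corners are clear and show it turned about 12° in the picture.

```bash
python3 - <<'E'
from h import *
from workcell import env
import pickle
C={"t":env.camera_model("top"),"s":env.camera_model("scene"),"w1":pickle.load(open("w1.pkl","rb")),"w2":pickle.load(open("w2.pkl","rb"))}
P={"tin":dict(t=(285.3,183),s=(291.7,302.4),w1=(462,135.9)),"tube":dict(t=(330,184.5),s=(270.5,256.4),w1=(453,228.3),w2=(379,25)),
"jar":dict(t=(375,190),s=(253.8,221.2),w2=(360.2,130.3)),"caddy":dict(t=(421,197.5),s=(240.2,189.1),w2=(343.1,219.9))}
Z=dict(tin=66,tube=90,jar=84,caddy=78)
for k,v in P.items():
    p,e=tri([ray(C[c],u) for c,u in v.items()]);print(k,p.round(1),round(e,1),{c:plane(C[c],u,Z[k])[:2].round(1).tolist() for c,u in v.items()})
o=lambda x,y:(295+(x-345)/3.45,90+y/3.45)
q=[plane(C["w2"],o(*u),66)[:2] for u in((452,345),(603,378),(567,525),(417,493))]
print(np.mean(q,0),[np.degrees(np.arctan2(*(q[j]-q[i])[::-1])).round(1) for i,j in((0,1),(3,2),(3,0),(2,1))],[np.linalg.norm(q[i]-q[i-1]).round(1) for i in range(4)])
for n in("w1","w2"):
    h=cv2.cvtColor(load(n),cv2.COLOR_BGR2HSV);m=(h[...,0]<14)&(h[...,1]>100)&(h[...,2]>25)&(h[...,2]<130)
    m[265:]=0
    for i,s,c in blobs(m,1800)[0]: print(n,s,c.round(1),plane(C[n],c,14)[:2].round(1))
E
```

```text
tin [677.2 189.6  63.7] 3.1 {'t': [673.8, 188.2], 's': [677.6, 191.7], 'w1': [679.6, 189.8]}
tube [670.5 110.1  85.6] 3.9 {'t': [665.5, 110.3], 's': [671.6, 113.5], 'w1': [672.5, 110.4], 'w2': [670.3, 108.4]}
jar [659.8  32.5  77.8] 1.6 {'t': [657.0, 33.7], 's': [661.9, 35.5], 'w2': [659.8, 32.5]}
caddy [647.6 -47.7  69.4] 1.3 {'t': [644.8, -45.2], 's': [649.6, -41.6], 'w2': [647.9, -46.5]}
[648.25727339 -45.965271  ] [np.float64(-11.7), np.float64(-11.9), np.float64(77.4), np.float64(79.1)] [np.float64(43.0), np.float64(42.6), np.float64(43.1), np.float64(43.9)]
w1 [ 229  211   60   54 2467] [258.  238.2] [481.6  77.4]
w2 [ 144   48   66   55 2636] [173.9  76.5] [479.5  83.2]
w2 [ 154  134   61   63 2595] [183.2 164.1] [479.2  -1.8]
w2 [ 161  209   60   56 2516] [190.4 237.2] [478.2 -83.1]
```

```bash
python3 -m jog '{"jaw":[91,91,91,91,91,91,91,91,91,91],"slide":[[0.92,0.19,0.2],[0.92,0.19,0.2],[0.92,0.19,0.2],[0.92,0.19,0.2],[0.92,0.19,0.2],[0.92,0.19,0.2],[0.92,0.19,0.2],[0.92,0.19,0.2],[0.92,0.19,0.2],[0,0,0]],"spin":[0,0,0,0,0,0,0,0,0,0]}' 25
python3 -m jog '{"jaw":[91,91,91,91],"slide":[[0,0,0],[0,0,0],[0,0,0],[0,0,0]],"spin":[0,0,0,0]}'
```

```text
time_s: 5.2
ee_pos: [677.6, 191.4, 158.7]
ee_rot: [-179.9, -0.1, 90.7]
force: [-0.6, 0.3, -0.4]
gripper_width: 91.2
gripper_force: 0.0
time_s: 5.6
ee_pos: [678.5, 186.2, 160.5]
ee_rot: [180.0, -0.0, 90.4]
force: [-0.9, -0.4, 0.1]
gripper_width: 91.0
gripper_force: 0.0
```

```bash
python3 -m jog '{"jaw":[91,91,91,91,91,91,91,91,91],"slide":[[0.08,0,0.6],[0,0,0.8],[0,0,0.8],[0,0,0.8],[0,0,0.7],[0,0,0.5],[0,0,0.3],[0,0,0.1],[0,0,0]],"spin":[0,0,0,0,0,0,0,0,0]}' 25
python3 -m jog '{"jaw":[65,55,40,40,40,40,40,40,40,40],"slide":[[0,0,0],[0,0,0],[0,0,0],[0,0,0],[0,0,0],[0,0,0],[0,0,0],[0,0,0],[0,0,0],[0,0,0]],"spin":[0,0,0,0,0,0,0,0,0,0]}'
```

```text
time_s: 6.5
ee_pos: [678.7, 189.5, 22.2]
ee_rot: [180.0, -0.0, 90.5]
force: [0.5, -0.3, -0.0]
gripper_width: 91.4
gripper_force: 0.0
time_s: 7.5
ee_pos: [678.2, 189.6, 22.1]
ee_rot: [-180.0, -0.0, 90.5]
force: [-1.6, -0.2, 3.4]
gripper_width: 52.6
gripper_force: 25.0
```

```bash
python3 -m jog '{"jaw":[40,40,40,40,40,40,40,40],"slide":[[0,0,-0.2],[0,0,-0.5],[0,0,-0.8],[0,0,-0.9],[0,0,-0.9],[0,0,-0.6],[0,0,-0.4],[0,0,0]],"spin":[0,0,0,0,0,0,0,0]}'
python3 -m jog '{"jaw":[40,40,40,40,40,40,40,40,40,40],"slide":[[-0.3,-0.2,0],[-0.6,-0.4,0],[-0.8,-0.6,0],[-0.8,-0.6,0],[-0.8,-0.6,0],[-0.8,-0.6,0],[-0.8,-0.6,0],[-0.8,-0.6,0],[-0.8,-0.6,0],[-0.8,-0.6,0]],"spin":[0,0,0,0,0,0,0,0,0,0]}'
python3 -m jog '{"jaw":[40,40,40,40,40,40],"slide":[[-0.8,-0.6,0],[-0.6,-0.5,0],[-0.4,-0.25,0],[0,0,0],[0,0,0],[0,0,0]],"spin":[0,0,0,0,0,0]}'
```

```text
time_s: 8.3
ee_pos: [679.6, 189.8, 153.6]
ee_rot: [179.7, -0.1, 90.5]
force: [-0.4, 0.3, -2.2]
gripper_width: 53.0
gripper_force: 25.0
time_s: 9.3
ee_pos: [515.6, -32.0, 149.5]
ee_rot: [-179.8, 0.0, 90.5]
force: [0.3, 0.1, -2.6]
gripper_width: 52.8
gripper_force: 25.0
time_s: 9.9
ee_pos: [478.7, -84.5, 150.7]
ee_rot: [180.0, -0.0, 90.5]
force: [0.4, 0.6, -1.2]
gripper_width: 52.7
gripper_force: 25.0
```

```bash
python3 -m jog '{"jaw":[40,40,40,40,40,40,40,40,40,40],"slide":[[0,0,0.4],[0,0,0.7],[0,0,0.8],[0,0,0.8],[0,0,0.7],[0,0,0.4],[0,0,0.2],[0,0,0.1],[0,0,0.05],[0,0,0]],"spin":[0,0,0,0,0,0,0,0,0,0]}'
python3 -m jog '{"jaw":[40,40,40,40],"slide":[[0,0,0.04],[0,0,0.04],[0,0,0.02],[0,0,0]],"spin":[0,0,0,0]}'
```

```text
time_s: 10.9
ee_pos: [478.5, -85.1, 26.7]
ee_rot: [179.9, 0.0, 90.5]
force: [-0.2, -0.4, -2.2]
gripper_width: 52.6
gripper_force: 25.0
time_s: 11.3
ee_pos: [478.1, -85.1, 23.5]
ee_rot: [180.0, -0.0, 90.5]
force: [0.2, 0.4, -1.6]
gripper_width: 53.0
gripper_force: 25.0
```

```bash
python3 -m jog '{"jaw":[40,40,40,54,60,75,91,91,91],"slide":[[0,0,0.03],[0,0,0.02],[0,0,0],[0,0,0],[0,0,0],[0,0,0],[0,0,0],[0,0,0],[0,0,0]],"spin":[0,0,0,0,0,0,0,0,0]}'
python3 -m jog '{"jaw":[91,91,91,91,91,91,91,91],"slide":[[0,0,-0.3],[0,0,-0.7],[0,0,-0.9],[0,0,-0.9],[0,0,-0.9],[0,0,-0.7],[0,0,-0.3],[0,0,0]],"spin":[0,0,0,0,0,0,0,0]}'
```

```text
time_s: 12.2
ee_pos: [478.1, -85.1, 21.9]
ee_rot: [180.0, -0.0, 90.5]
force: [0.1, 0.2, 0.5]
gripper_width: 89.1
gripper_force: 0.0
time_s: 13.0
ee_pos: [478.8, -85.2, 164.3]
ee_rot: [179.8, 0.0, 90.5]
force: [-0.9, 0.2, -1.0]
gripper_width: 91.0
gripper_force: 0.0
```

```bash
python3 -m jog '{"jaw":[91,91,91,91,91,91,91,91,91,91],"slide":[[0.81,0.81,0],[0.81,0.81,0],[0.81,0.81,0],[0.81,0.81,0],[0.81,0.81,0],[0.81,0.81,0],[0.81,0.81,0],[0.81,0.81,0],[0,0,0],[0,0,0]],"spin":[0,0,0,0,0,0,0,0,0,0]}'
python3 - <<'E'
from workcell import env
import cv2,pickle
from h import *
s=env.state();print(s["ee_pos"])
a=env.grab_frame("top")[:,:,::-1];m=env.camera_model("wrist");b=env.grab_frame("wrist")[:,:,::-1]
pickle.dump(m,open("w3.pkl","wb"));cv2.imwrite("pics/w3.png",b)
cv2.imwrite("pics/c4.png",np.vstack([cv2.resize(a[255:335,260:480],None,fx=2.909,fy=2.909),b[:340]])[:600])
E
```

```text
time_s: 14.0
ee_pos: [670.1, 111.1, 160.7]
ee_rot: [-179.8, 0.0, 90.5]
force: [-0.3, -0.3, -0.3]
gripper_width: 91.0
gripper_force: 0.0
[670.05815108 111.10943593 160.66752977]
```

View pics/c4.png

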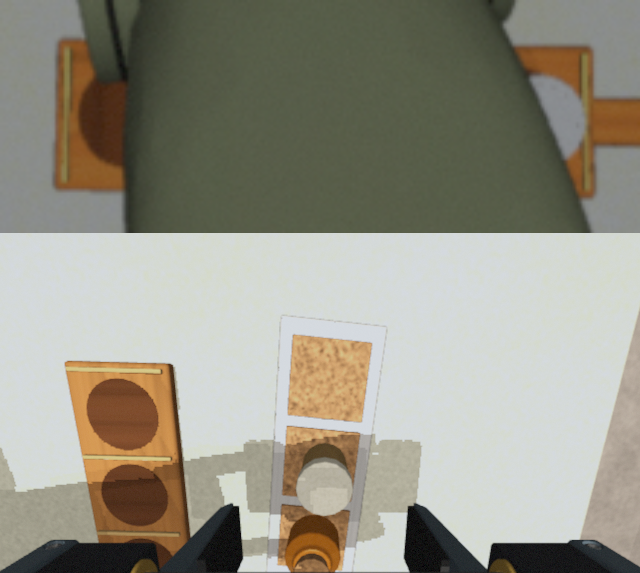

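The tube cap is at (324,255) in the wrist view, centred on the tool. The tin stands on the right end of the paddle.

```bash
python3 -m jog '{"jaw":[91,91,91,91,91,91,91,91,91],"slide":[[0,0,0.5],[0,0,0.8],[0,0,0.8],[0,0,0.8],[0,0,0.6],[0,0,0.4],[0,0,0.26],[0,0,0.1],[0,0,0]],"spin":[0,0,0,0,0,0,0,0,0]}' 20
python3 -m jog '{"jaw":[65,50,45,30,30,30,30,30,30,30],"slide":[[0,0,0],[0,0,0],[0,0,0],[0,0,0],[0,0,0],[0,0,0],[0,0,0],[0,0,0],[0,0,0],[0,0,0]],"spin":[0,0,0,0,0,0,0,0,0,0]}'
python3 -m jog '{"jaw":[30,30,30,30,30,30,30,30],"slide":[[0,0,-0.2],[0,0,-0.5],[0,0,-0.8],[0,0,-0.9],[0,0,-0.9],[0,0,-0.6],[0,0,-0.4],[0,0,0]],"spin":[0,0,0,0,0,0,0,0]}'
```

```text
time_s: 15.0
ee_pos: [671.0, 110.7, 35.5]
ee_rot: [180.0, -0.0, 90.5]
force: [-0.5, -0.6, -0.3]
gripper_width: 90.8
gripper_force: 0.0
time_s: 16.0
ee_pos: [670.9, 110.9, 35.2]
ee_rot: [-180.0, -0.0, 90.5]
force: [-0.4, -0.5, 0.4]
gripper_width: 43.3
gripper_force: 20.0
time_s: 16.8
ee_pos: [672.0, 111.1, 167.0]
ee_rot: [179.7, -0.0, 90.5]
force: [-0.6, 1.3, -1.4]
gripper_width: 43.4
gripper_force: 20.0
```

```bash
python3 -m jog '{"jaw":[30,30,30,30,30,30,30,30,30,30],"slide":[[-0.18,-0.3,0],[-0.36,-0.6,0],[-0.5,-0.85,0],[-0.5,-0.85,0],[-0.5,-0.85,0],[-0.5,-0.85,0],[-0.5,-0.85,0],[-0.42,-0.7,0],[-0.24,-0.4,0],[-0.12,-0.18,0]],"spin":[0,0,0,0,0,0,0,0,0,0]}'
python3 -m jog '{"jaw":[30,30,30,30,30,30,30,30,30,30],"slide":[[0,0,0],[0,0,0.4],[0,0,0.7],[0,0,0.8],[0,0,0.8],[0,0,0.7],[0,0,0.4],[0,0,0.2],[0,0,0.1],[0,0,0]],"spin":[0,0,0,0,0,0,0,0,0,0]}'
python3 -m jog '{"jaw":[30,30],"slide":[[0,0,0],[0,0,0]],"spin":[0,0]}'
```

```text
time_s: 17.8
ee_pos: [477.1, -5.8, 163.5]
ee_rot: [-179.9, -0.0, 90.4]
force: [-0.1, 0.1, -1.3]
gripper_width: 43.3
gripper_force: 20.0
time_s: 18.8
ee_pos: [479.3, -5.1, 40.8]
ee_rot: [-180.0, -0.0, 90.5]
force: [0.3, -0.3, -1.1]
gripper_width: 43.2
gripper_force: 20.0
time_s: 19.0
ee_pos: [479.5, -5.3, 41.7]
ee_rot: [179.9, -0.0, 90.5]
force: [1.1, -0.6, -0.2]
gripper_width: 43.5
gripper_force: 20.0
```

```bash
python3 -m jog '{"jaw":[30,30,30,30,30,30,30],"slide":[[0.04,0,0.06],[0,0,0.05],[0,0,0.03],[0,0,0.03],[0,0,0.02],[0,0,0],[0,0,0]],"spin":[0,0,0,0,0,0,0]}'
```

```text
time_s: 19.7
ee_pos: [479.0, -4.1, 35.4]
ee_rot: [-180.0, -0.0, 90.5]
force: [-0.2, -0.6, -1.4]
gripper_width: 43.0
gripper_force: 20.0
```

```bash
python3 -m jog '{"jaw":[30,45,50,65,91,91,91,91],"slide":[[0,0,0.015],[0,0,0],[0,0,0],[0,0,0],[0,0,0],[0,0,0],[0,0,0],[0,0,0]],"spin":[0,0,0,0,0,0,0,0]}'
python3 -m jog '{"jaw":[91,91,91,91,91,91,91,91],"slide":[[0,0,-0.3],[0,0,-0.7],[0,0,-0.9],[0,0,-0.9],[0,0,-0.7],[0,0,-0.5],[0,0,-0.3],[0,0,0]],"spin":[0,0,0,0,0,0,0,0]}'
python3 -m jog '{"jaw":[91,91,91,91,91,91,91,91,91,91],"slide":[[0.15,0.75,0],[0.15,0.75,0],[0.15,0.75,0],[0.15,0.75,0],[0.15,0.75,0],[0.15,0.75,0],[0.15,0.75,0],[0.15,0.77,0],[0,0,0],[0,0,0]],"spin":[0,0,0,0,0,0,0,0,0,0]}' 25
python3 - <<'E'
from workcell import env
import cv2,pickle
from h import *
s=env.state();print(s["ee_pos"])
a=env.grab_frame("top")[:,:,::-1];b=env.grab_frame("wrist")[:,:,::-1]
cv2.imwrite("pics/c5.png",np.vstack([cv2.resize(a[255:335,260:480],None,fx=2.909,fy=2.909),b[:340]])[:600])
E
```

```text
time_s: 20.5
ee_pos: [479.0, -4.1, 35.0]
ee_rot: [180.0, -0.0, 90.5]
force: [0.2, 0.7, -0.2]
gripper_width: 87.0
gripper_force: 0.0
time_s: 21.3
ee_pos: [479.7, -4.1, 165.4]
ee_rot: [179.8, 0.0, 90.5]
force: [-0.0, -0.9, -0.4]
gripper_width: 91.3
gripper_force: 0.0
time_s: 22.3
ee_pos: [658.2, 33.3, 162.5]
ee_rot: [-179.8, 0.0, 90.5]
force: [-0.0, -0.2, 1.0]
gripper_width: 90.8
gripper_force: 0.0
[658.20758685  33.33505492 162.46001778]
```

View pics/c5.png

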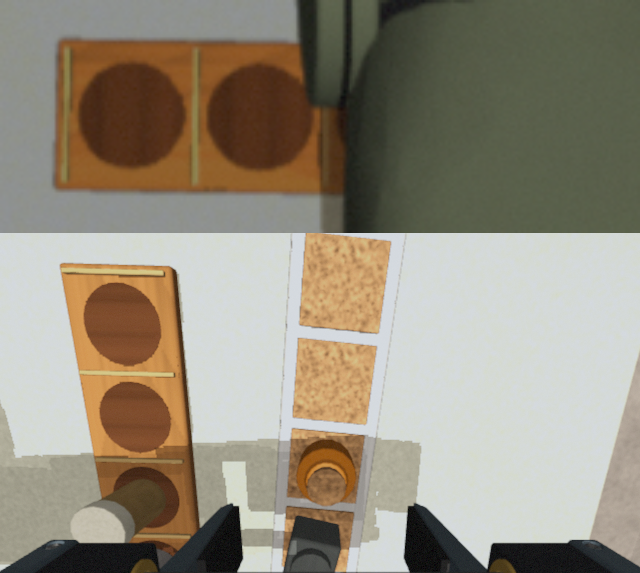

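The tube stands upright on the third disc, and the jar stopper at (326,250) is centred between the fingers.

```bash
python3 -m jog '{"jaw":[91,91,91,91,91,91,91,91,91],"slide":[[0,0.03,0.5],[0,0,0.8],[0,0,0.9],[0,0,0.9],[0,0,0.8],[0,0,0.5],[0,0,0.26],[0,0,0.1],[0,0,0]],"spin":[0,0,0,0,0,0,0,0,0]}' 25
python3 -m jog '{"jaw":[65,57,53,40,40,40,40,40,40,40],"slide":[[0,0,0],[0,0,0],[0,0,0],[0,0,0],[0,0,0],[0,0,0],[0,0,0],[0,0,0],[0,0,0],[0,0,0]],"spin":[0,0,0,0,0,0,0,0,0,0]}'
python3 -m jog '{"jaw":[40,40,40,40,40,40,40,40],"slide":[[0,0,-0.2],[0,0,-0.5],[0,0,-0.8],[0,0,-0.9],[0,0,-0.9],[0,0,-0.6],[0,0,-0.4],[0,0,0]],"spin":[0,0,0,0,0,0,0,0]}'
```

```text
time_s: 23.3
ee_pos: [660.5, 33.4, 21.8]
ee_rot: [179.9, -0.0, 90.5]
force: [0.1, 0.2, 0.1]
gripper_width: 91.3
gripper_force: 0.0
time_s: 24.3
ee_pos: [660.2, 33.4, 21.3]
ee_rot: [180.0, -0.0, 90.5]
force: [-1.0, -0.5, 1.3]
gripper_width: 51.5
gripper_force: 25.0
time_s: 25.1
ee_pos: [661.2, 33.5, 152.7]
ee_rot: [179.7, -0.0, 90.5]
force: [-0.1, 0.4, -1.6]
gripper_width: 51.7
gripper_force: 25.0
```

```bash
python3 -m jog '{"jaw":[40,40,40,40,40,40,40,40,40,40],"slide":[[0.07,-0.3,0],[0.13,-0.6,0],[0.19,-0.8,0],[0.19,-0.8,0],[0.19,-0.8,0],[0.19,-0.8,0],[0.19,-0.8,0],[0.13,-0.6,0],[0.1,-0.35,0],[0.05,-0.13,0]],"spin":[0,0,0,0,0,0,0,0,0,0]}'
python3 -m jog '{"jaw":[40,40,40,40,40,40,40,40,40,40],"slide":[[0,0,0],[0,0,0.4],[0,0,0.7],[0,0,0.8],[0,0,0.8],[0,0,0.7],[0,0,0.4],[0,0,0.2],[0,0,0.1],[0,0,0]],"spin":[0,0,0,0,0,0,0,0,0,0]}'
python3 -m jog '{"jaw":[40,40],"slide":[[0,0,0],[0,0,0]],"spin":[0,0]}'
```

```text
time_s: 26.1
ee_pos: [478.6, 75.0, 149.5]
ee_rot: [-179.9, 0.0, 90.5]
force: [0.7, -0.6, -2.4]
gripper_width: 51.3
gripper_force: 25.0
time_s: 27.1
ee_pos: [480.7, 74.8, 26.9]
ee_rot: [-180.0, -0.0, 90.5]
force: [0.6, 0.3, -2.8]
gripper_width: 51.3
gripper_force: 25.0
time_s: 27.3
ee_pos: [481.0, 74.9, 27.8]
ee_rot: [179.9, -0.0, 90.5]
force: [0.3, 0.1, -1.9]
gripper_width: 51.5
gripper_force: 25.0
```

```bash
python3 -m jog '{"jaw":[40,40,40,40,40,40,40],"slide":[[0.05,0,0.06],[0,0,0.05],[0,0,0.03],[0,0,0.03],[0,0,0.03],[0,0,0],[0,0,0]],"spin":[0,0,0,0,0,0,0]}'
python3 -m jog '{"jaw":[40,53,58,70,91,91,91,91],"slide":[[0,0,0.01],[0,0,0],[0,0,0],[0,0,0],[0,0,0],[0,0,0],[0,0,0],[0,0,0]],"spin":[0,0,0,0,0,0,0,0]}'
python3 -m jog '{"jaw":[91,91,91,91,91,91,91,91],"slide":[[0,0,-0.3],[0,0,-0.7],[0,0,-0.9],[0,0,-0.9],[0,0,-0.9],[0,0,-0.7],[0,0,-0.4],[0,0,0]],"spin":[0,0,0,0,0,0,0,0]}'
python3 -m jog '{"jaw":[91,91,91,91,91,91,91,91,91,91],"slide":[[-0.58,0.8,0],[-0.58,0.8,0],[-0.58,0.8,0],[-0.58,0.8,0],[-0.58,0.8,0],[-0.58,0.8,0],[-0.58,0.75,0],[0,0,0],[0,0,0],[0,0,0]],"spin":[0,0,0,0,0,0,0,0.77,0.77,0]}' 25
python3 - <<'E'
from workcell import env
import cv2,pickle
from h import *
s=env.state();print(s["ee_pos"],s["ee_rot"])
a=env.grab_frame("top")[:,:,::-1];pickle.dump(env.camera_model("wrist"),open("w4.pkl","wb"));b=env.grab_frame("wrist")[:,:,::-1];cv2.imwrite("pics/w4.png",b)
cv2.imwrite("pics/c6.png",np.vstack([cv2.resize(a[255:335,260:480],None,fx=2.909,fy=2.909),b[:340]])[:600])
E
```

```text
time_s: 28.0
ee_pos: [480.4, 76.4, 21.3]
ee_rot: [180.0, -0.0, 90.5]
force: [-0.5, -0.4, -0.9]
gripper_width: 51.8
gripper_force: 25.0
time_s: 28.8
ee_pos: [480.4, 76.3, 20.9]
ee_rot: [180.0, -0.0, 90.5]
force: [0.2, -0.7, 0.6]
gripper_width: 91.2
gripper_force: 0.0
time_s: 29.6
ee_pos: [481.4, 76.5, 166.7]
ee_rot: [179.8, -0.0, 90.5]
force: [1.1, -0.1, -0.4]
gripper_width: 90.9
gripper_force: 0.0
time_s: 30.6
ee_pos: [647.2, -44.3, 162.9]
ee_rot: [-179.8, 0.0, 78.1]
force: [-0.0, -0.8, 0.4]
gripper_width: 90.8
gripper_force: 0.0
[647.18783095 -44.25251493 162.91567922] [-1.79811196e+02  1.46981168e-02  7.81396576e+01]
```

View pics/c6.png

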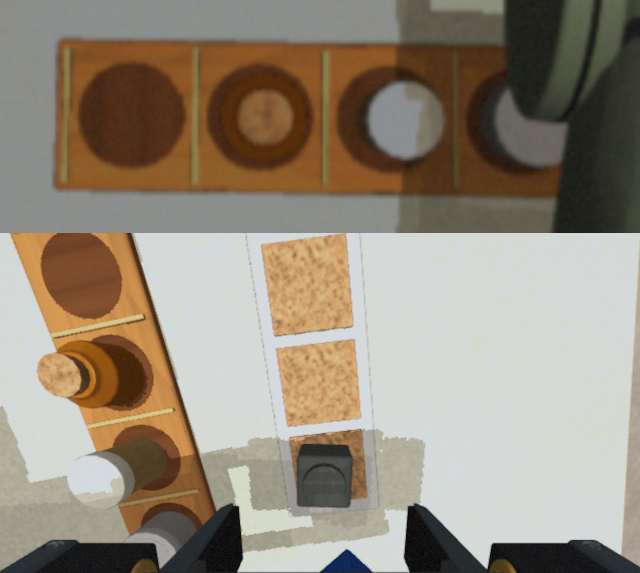

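Jar, tube and tin stand centred on their discs. The caddy at (325,240) is square to the fingers and centred.

```bash
python3 -m jog '{"jaw":[91,91,91,91,91,91,91,91,91],"slide":[[-0.05,0.02,0.5],[0,0,0.8],[0,0,0.9],[0,0,0.9],[0,0,0.7],[0,0,0.5],[0,0,0.23],[0,0,0.1],[0,0,0]],"spin":[0,0,0,0,0,0,0,0,0]}' 25
python3 -m jog '{"jaw":[65,55,48,35,35,35,35,35,35,35],"slide":[[0,0,0],[0,0,0],[0,0,0],[0,0,0],[0,0,0],[0,0,0],[0,0,0],[0,0,0],[0,0,0],[0,0,0]],"spin":[0,0,0,0,0,0,0,0,0,0]}'
python3 -m jog '{"jaw":[35,35,35,35,35,35,35,35],"slide":[[0,0,-0.2],[0,0,-0.5],[0,0,-0.9],[0,0,-0.9],[0,0,-0.9],[0,0,-0.9],[0,0,-0.6],[0,0,0]],"spin":[0,0,0,0,0,0,0,0]}'
```

```text
time_s: 31.6
ee_pos: [648.3, -45.6, 26.1]
ee_rot: [180.0, -0.0, 78.2]
force: [-0.1, -0.7, -0.4]
gripper_width: 91.1
gripper_force: 0.0
time_s: 32.6
ee_pos: [648.0, -45.7, 26.0]
ee_rot: [-180.0, -0.0, 78.2]
force: [-1.6, -0.2, 2.2]
gripper_width: 46.0
gripper_force: 24.8
time_s: 33.4
ee_pos: [649.9, -45.8, 176.2]
ee_rot: [179.6, -0.1, 78.2]
force: [0.3, -0.0, -1.8]
gripper_width: 46.1
gripper_force: 24.8
```

```bash
python3 -m jog '{"jaw":[35,35,35,35,35,35,35,35,35,35],"slide":[[0,0,0],[0,0,0],[0,0,0],[0,0,0],[0.3,-0.25,0],[0.6,-0.5,0],[0.8,-0.7,0],[0.8,-0.7,0],[0.8,-0.7,0],[0.8,-0.7,0]],"spin":[-0.3,-0.4,-0.4,-0.26,0,0,0,0,0,0]}'
python3 -m jog '{"jaw":[35,35,35,35,35,35,35,35],"slide":[[0.8,-0.7,0],[0.8,-0.6,0],[0.5,-0.45,0],[0.3,-0.25,0],[0.12,-0.12,0],[0,0,0],[0,0,0],[0,0,0]],"spin":[0,0,0,0,0,0,0,0]}'
```

```text
time_s: 34.4
ee_pos: [541.6, 80.4, 172.1]
ee_rot: [-179.9, -0.0, 89.0]
force: [0.4, 0.4, -1.9]
gripper_width: 46.2
gripper_force: 24.8
time_s: 35.2
ee_pos: [482.0, 155.2, 172.9]
ee_rot: [180.0, 0.0, 89.0]
force: [-0.4, -0.0, -1.1]
gripper_width: 45.9
gripper_force: 24.8
```

```bash
python3 -m jog '{"jaw":[35,35,35,35,35,35,35,35,35,35],"slide":[[0,0,0.4],[0,0,0.7],[0,0,0.9],[0,0,0.9],[0,0,0.8],[0,0,0.6],[0,0,0.3],[0,0,0.12],[0,0,0],[0,0,0]],"spin":[0,0,0,0,0,0,0,0,0,0]}'
python3 -m jog '{"jaw":[35,35,35,35,35],"slide":[[0,0,0.05],[0,0,0.03],[0,0,0.03],[0,0,0],[0,0,0]],"spin":[0,0,0,0,0]}'
```

```text
time_s: 36.2
ee_pos: [482.2, 155.9, 32.1]
ee_rot: [179.9, -0.0, 89.0]
force: [-0.7, -0.1, -1.2]
gripper_width: 46.0
gripper_force: 24.8
time_s: 36.7
ee_pos: [481.5, 155.8, 28.2]
ee_rot: [180.0, -0.0, 89.0]
force: [0.1, 0.4, -1.6]
gripper_width: 46.0
gripper_force: 24.8
```

Lower the last 2 mm, release, rise, then back off to the far side of the board for a clear overhead look.

```bash
python3 -m jog '{"jaw":[35,35,35,35,48,53,65,91,91,91],"slide":[[0,0,0.03],[0,0,0.03],[0,0,0.01],[0,0,0],[0,0,0],[0,0,0],[0,0,0],[0,0,0],[0,0,0],[0,0,0]],"spin":[0,0,0,0,0,0,0,0,0,0]}'
python3 -m jog '{"jaw":[91,91,91,91,91,91,91,91],"slide":[[0,0,-0.3],[0,0,-0.7],[0,0,-0.9],[0,0,-0.9],[0,0,-0.9],[0,0,-0.9],[0,0,-0.5],[0,0,0]],"spin":[0,0,0,0,0,0,0,0]}'
python3 -m jog '{"jaw":[91,91,91,91,91,91,91,91,91,91],"slide":[[0,-0.8,-0.2],[0,-0.8,-0.2],[0,-0.8,-0.2],[0.8,-0.3,0],[0.9,0,0],[0.9,0,0],[0.9,0,0],[0.9,0,0],[0,0,0],[0,0,0]],"spin":[0,0,0,0,0,0,0,0,0,0]}'
python3 - <<'E'
from workcell import env
import cv2
from h import *
a=env.grab_frame("top")[:,:,::-1];b=env.grab_frame("scene")[:,:,::-1]
cv2.imwrite("pics/c7.png",np.vstack([cv2.resize(a[255:335,260:480],None,fx=2.909,fy=2.909),cv2.resize(b[110:300,230:430],(400,365))[:, :].copy() if 0 else cv2.copyMakeBorder(cv2.resize(b[110:300,230:430],(384,365)),0,0,0,256,0)]))
E
```

```text
time_s: 37.7
ee_pos: [481.5, 155.8, 26.0]
ee_rot: [180.0, -0.0, 89.0]
force: [-0.7, -0.0, -0.4]
gripper_width: 81.8
gripper_force: 0.0
time_s: 38.5
ee_pos: [482.9, 156.2, 181.9]
ee_rot: [179.7, -0.1, 89.0]
force: [0.4, 0.3, -0.3]
gripper_width: 91.0
gripper_force: 0.0
time_s: 39.5
ee_pos: [402.0, 288.7, 196.0]
ee_rot: [-179.9, 0.1, 89.1]
force: [0.6, -0.9, 0.7]
gripper_width: 90.8
gripper_force: 0.0
```

View pics/c7.png

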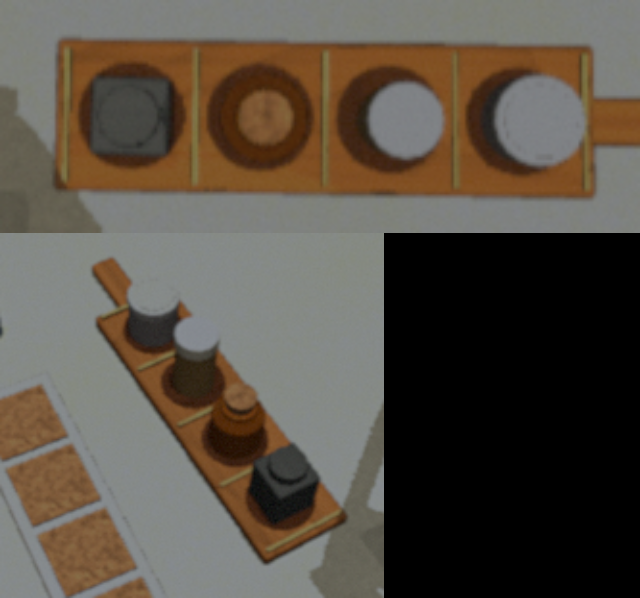

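From left to right the picture shows caddy, jar, tube and tin, all upright. The tin lid (445.6,296.6) and tube cap (399.5,296.3) lean right by parallax, so I'll check their numbers.

```bash
python3 - <<'E'
from h import *
from workcell import env
t=env.camera_model("top")
f=lambda x,y:(260+x/2.909,255+y/2.909)
for n,u,z,d in(("tin",(540,121),66,(438.2,296.3)),("tube",(405,121),90,(393.5,295.8)),("jar",(266,118),84,(349.2,294.8)),("caddy",(131,116),78,(305.1,294.2))):
    print(n,plane(t,f(*u),z)[:2].round(1),plane(t,d,14)[:2].round(1))
E
```

```text
tin [476.4 -85.2] [477.1 -83.5]
tube [476.5  -3.4] [478.1  -3.4]
jar [478.3  75.2] [480.1  76.2]
caddy [479.6 152.8] [481.3 155.6]
```

All four are within 3 mm of their disc centres.

```bash
python3 -c "
from workcell import env
print(env.job_done())"
```

```text
the job is handed in; nothing more can be done
None
```

The job is handed in: the four containers stand upright on the paddle in reverse order (caddy, jar, tube, tin from left to right), each measured within about 4 mm of its disc centre, and the jug was never touched.

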